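Refit the brake spring of the wipe-roll stand

ROBOT

A 6-joint arm with a two-finger parallel gripper is mounted at the origin on the work surface. World frame = base frame: x ahead of the robot, y to its left, z up, the work surface at z = 0. Lengths are in m, angles in rad, forces in N, time in s.
With the tool pointing down it reaches from about 0.225 to 0.875 m from the base axis. Payload 3.4 kg.
Tool frame: the origin (TCP) lies on the centre line of the jaws, within the pads' length; the fingertips stand 17 mm ahead of it and the grasp point (between the pads) lies 2 mm behind it (nose_length is the distance from the TCP to the fingertips, in m); z points along the fingers, y is the line along which they close (so a half turn about z gives the same grasp; the last joint's range is limited). The gripper opens to 85 mm and grips with 20 to 120 N. Pads are 22 mm wide; open, the fingers measure 114 mm over their backs; the gripper's body (76 mm by 85 mm) begins 54 mm behind the grasp point. The pads swing forward as they close: fully open they stand 13 mm farther back than shut.
Start: joints at [1.06, 0.276, 1.505, -0, 1.361, -0.121], TCP at [0.219, 0.532, 0.248] pointing down, gripper open.
Joint ranges: [-2.89, 2.89], [-0.75, 2.08], [0.22, 2.7], [-1.18, 4.32], [0.11, 2.71], [-2.7, 2.7]. Speed limits (rad/s): [2.57, 2.57, 3.14, 3.14, 3.14, 3.14].

INTERFACE

Orientations are given as a unit quaternion [w, x, y, z].
In Python, from rig import get_state, get_image, sign_off, find_in, place_of, nose_length gives the robot as it stands.
- The arm moves only by the tool apply_moves, never from a script. Its argument "deltas" is one flat list of numbers, 5 for each row, row after row: the finger opening in mm, from 0 to 85.4, then the shift along the tool's x, y, z in mm, then the turn about the tool's z in degrees. A call has 1 to 12 rows; each row is the pose to reach, as a shift and turn from the pose commanded when the call began, along the tool's axes at that moment; what a row does not reach only later rows make up. A row lasts 1/12 s, in which the tool goes at most 41.7 mm and 7.16 degrees, less where a joint would pass 70% of its speed; a pose out of reach is approached as far as the arm can. A call with a gripper value outside its range is refused whole. The fingers move at their own pace and stop on an object; "squeeze" is the grip in N (left out, the last holds). Time passes only in rows, so rows that repeat a pose let the fingers close. It gives the time, the measured TCP pose, the force, the opening and the grip force at its end, in the units of the state.
- get_state(): the state, without advancing time (a new reading comes with each control period).
- get_image(name): name is "scene" or "side" or "wrist"; returns a dict with "frame" (420x560x3 uint8, red, green, blue), "K" (3x3 intrinsics, pixels), "k1" (the pictures are not rectified: a ray, as slopes to the right and down, at radius r is drawn at 1 + k1 r^2 times it, then the intrinsics apply), "position" and "orientation" of the camera in the world. Camera axes: x right, y down, z forward; pixel columns grow to the right and rows downward; lengths in m; the calibration is good to about 2 mm. A picture is of the moment at which its call begins. There is no depth.
- sign_off(): hands the job in; it is judged then, once.
Trained networks look in a picture, given as the dict that the camera call returned (one of the last four; its "shot" number tells which), for a name from the list of things; names that differ only in an ending like _2 or _b are one class to them, and where a whole thing is asked for, a point or a joint stands for the part that bears it (a point fixed in the world has none). Each returns a list of dicts, best first, with "score" (0 to 1); they miss things now and then, are a little off and sometimes report something else, mostly with a low value. They report only what shows in the picture. A call takes as long as a camera call. They do not tell look-alikes from the thing itself.
- find_in(query, picture): "point" ([column, row] in pixels, amid what is visible of it).
- place_of(query, picture): "point" ([column, row] in pixels: a listed point, or the origin of a listed thing).
The state is a dict: "clock": time; "qpos": joint angles; "qd": joint speeds; "effort": joint torques, N m; "position": TCP position; "ee_rot": TCP orientation; "contact_force": force on the tool from outside, world axes, zero at the start; "moment": the same for the moment, N m; "width": finger opening in m; "gripper_force": force on a finger pad.
Only numpy, scipy, OpenCV 4.12 (cv2) and the standard library are available. Lean on these libraries where they do the work, as an engineer would, in place of code of your own. Each camera call takes 0.05 s, during which the arm holds its last target. There are 200 camera calls.

TASK

Refit the brake spring of the wipe-roll stand. Stand the locking tab at the tip of the spindle upright, thread the wide spring down over the spindle, twisting it a little wherever it snags so that its bent-in ends run in the spindle's slot, until it sits flat on the steel brake plate, then fold the tab right across again so that it holds the spring down. Leave the spring and the stand alone when done, and do not knock over or push aside the bottles, the jar and the small spring.

Things in the scene. Friction and masses are not known exactly. Their poses are not given: they have to be found in the camera images.
- stand: Desk stand for a roll of nail wipes, fixed. Origin at the centre of its underside on the desk, z up along its steel spindle. Round white base 130 mm across, 16 mm high; on it the white roll, 94 mm across, top 62 mm above the desk, free to turn; on that the round steel brake plate, 60 mm across, top 66 mm above the desk; the spindle stands up through all of them.
- plate_centre (a point): Point on the spindle's axis at the top of the brake plate, 66 mm above the desk: the spring's seat. Axes as the stand's.
- rod_end (a point): Centre of the spindle's end, 117 mm above the desk; axes as the stand's. The spindle is 19 mm across, its rim chamfered 1.5 mm. A slot 6 mm wide along the stand's x axis cuts right through the diameter from the end down to the brake plate, leaving two D-shaped halves; the locking tab is riveted in it.
- tab (a joint): Angle of the steel locking tab: 0 = upright in line with the spindle, 1.571 = folded level across, to the stand's +x; both are stops. It swings in the slot's plane about a rivet on the spindle's axis 112 mm above the desk. Tab 5 mm thick, 6 mm wide; stiff (0.06 N m), stays where left. Upright, the spring passes over it; folded, its underside is 109 mm up and presses the seated spring down 4 mm.
- tab_thumb (a point): Centre of the thumb roll at the free end of the locking tab, 31 mm from the rivet: a small roller 7 mm across and 8 mm long, its length along the stand's y axis; its z axis points along the tab, away from the rivet. It can be pinched over its 8 mm length.
- spring: Brake spring, the wider of two loose coil springs, standing on end in the tray: steel, 25.5 mm outside, 21 inside, 47 long, wire 2 mm, 32 g, soft (0.5 N/mm). Origin: centre of its lower end, z up its axis. At both ends the wire is bent inwards, on the spring's +x side, to a tang with its tip 5 mm from the axis: the tangs pass the spindle only in its slot, pointing to the stand's +x or -x.
- spring_top (a point): Centre of the spring's upper end, 47 mm above its origin when not pressed.
- tray: Dark grey parts tray fixed to the desk, 215 x 175 mm, rim 14 mm high, floor 3.5 mm thick. Origin at the centre of its underside.
- pump_spring: The other coil spring, narrow: 16.5 mm outside, 28 mm high, standing in the tray. To be left alone. Origin at the centre of its lower end.
- gel_jar: Low jar 44 mm across, 33 mm high, standing in the tray; origin at the centre of its underside.
- polish_a: Polish bottle 30 mm across, 74 mm high with its slim cap, standing in the tray; origin at the centre of its underside.
- oil_bottle: Amber dropper bottle 29 mm across, 93 mm high with its rubber bulb, standing in the tray; origin at the centre of its underside.
- polish_c: Another such polish bottle standing beside the stand.
- polish_d: Another such polish bottle, white cap, standing beside the stand.
- pump_bottle: Lotion bottle with a pump head, 48 mm across, 148 mm high, its spout reaching 36 mm from its axis to its own -x; standing beside the stand; origin at the centre of its underside.
Mind the look-alikes: they are no part of the job. Leave any black or red look-alike of the stand alone.

How it is judged:
By the outcome, as a careful person would: the job done as asked, in the order asked, and still so for the second after the job is handed in, with the robot touching nothing.
It also fails if it takes over 64 s, if anything falls off the work surface, if the arm or the gripper's body presses on something with over 40 N, if the wrist force passes 120 N, or if a joint passes its speed limit or range.

## Working session

There is one attempt and no reset: what is moved stays moved. The work goes in short steps, Python scripts to look and compute and a tool call to move; the robot and the scene stay as the last step left them, time stands still between calls to the robot, and variables do not carry over. Pictures are saved under pics/ and viewed, at most 10 in all, crops included, and the job is handed in when it is done.

Besides the shell and the picture viewer there is one more tool, called as a command line: name --argument value ..., lists and objects as JSON in quotes. apply_moves: Moves the arm, as the interface text tells. Its arguments: {"type":"object","properties":{"deltas":{"type":"array"},"squeeze":{"type":"number"}},"required":["deltas"]}

```bash
mkdir -p pics; ls
cat > h.py <<'E'
import numpy as np, cv2
from scipy.spatial.transform import Rotation as R
from rig import *
def rot(q): return R.from_quat([q[1],q[2],q[3],q[0]])
def save(n,p,crop=None,s=1):
    f=p["frame"][:,:,::-1]
    if crop: f=f[crop[1]:crop[3],crop[0]:crop[2]]
    cv2.imwrite(f"pics/{n}.png",cv2.resize(f,None,fx=s,fy=s,interpolation=cv2.INTER_CUBIC))
def ray(p,uv):
    K=np.array(p["K"]);d=np.array([(uv[0]-K[0,2])/K[0,0],(uv[1]-K[1,2])/K[1,1]]);s=d.copy()
    for _ in range(30): s=d/(1+p["k1"]*(s@s))
    return np.array(p["position"]),rot(p["orientation"]).apply([s[0],s[1],1])
def onz(p,uv,z):
    o,d=ray(p,uv); return o+d*(z-o[2])/d[2]
def proj(p,X):
    c=rot(p["orientation"]).inv().apply(np.atleast_2d(X)-np.array(p["position"]));s=c[:,:2]/c[:,2:]
    s=s*(1+p["k1"]*(s**2).sum(1,keepdims=True));K=np.array(p["K"]);return s*[K[0,0],K[1,1]]+[K[0,2],K[1,2]]
def tri(obs):
    A=np.zeros((3,3));b=np.zeros(3)
    for p,uv in obs:
        o,d=ray(p,uv);d=d/np.linalg.norm(d);M=np.eye(3)-np.outer(d,d);A+=M;b+=M@o
    X=np.linalg.solve(A,b);return X,[np.round(proj(p,X)[0]-uv,1) for p,uv in obs]
E
python3 - <<'E'
from h import *
np.set_printoptions(precision=3,suppress=True)
print(nose_length() if callable(nose_length) else nose_length)
a=get_image("scene");b=get_image("side");w=get_image("wrist")
F=np.vstack([np.hstack([a["frame"],b["frame"]])])
cv2.imwrite("pics/scene.png",cv2.resize(a["frame"][:,:,::-1],None,fx=1.42,fy=1.42))
cv2.imwrite("pics/side.png",cv2.resize(b["frame"][:,:,::-1],None,fx=1.42,fy=1.42))
for nm,p in(("scene",a),("side",b),("wrist",w)):
    print(nm,np.array(p["position"]),p["k1"],p["K"][0][0])
    for q in["stand","rod_end","tab_thumb","spring","spring_top","pump_spring","tray"]:
        print(q,[(np.round(r["point"],1).tolist(),round(r["score"],2)) for r in place_of(q,p)][:4])
E
```

```text
pics
0.017
scene [ 1.271 -0.266  0.732] 0.032011593314847105 422.94950163622934
stand [([394.8, 207.5], 0.84), ([309.7, 208.3], 0.74), ([196.1, 274.5], 0.74)]
rod_end [([375.3, 214.9], 0.89), ([318.5, 173.0], 0.85), ([399.5, 173.2], 0.76), ([221.5, 231.8], 0.47)]
tab_thumb [([400.5, 166.0], 0.46), ([374.2, 206.1], 0.44), ([318.5, 164.3], 0.35)]
spring [([223.4, 249.1], 0.57)]
spring_top [([222.9, 234.9], 0.54)]
pump_spring [([197.9, 273.8], 0.61)]
tray [([204.0, 250.3], 0.91), ([220.2, 234.2], 0.72), ([189.0, 237.4], 0.46)]
side [ 0.39  -0.82   0.616] -0.05114415239195468 540.2643117571296
stand [([272.1, 174.7], 0.93), ([252.9, 224.5], 0.71), ([330.7, 207.7], 0.65)]
rod_end [([249.6, 178.5], 0.76), ([275.1, 135.4], 0.74), ([333.4, 159.3], 0.63)]
tab_thumb [([242.4, 168.8], 0.62), ([337.2, 147.9], 0.45), ([276.2, 126.4], 0.41)]
spring [([310.6, 304.0], 0.69)]
spring_top [([313.1, 279.3], 0.55), ([210.2, 213.2], 0.52)]
pump_spring [([240.2, 169.8], 0.74), ([353.0, 328.6], 0.68)]
tray [([311.6, 320.0], 0.85)]
wrist [0.146 0.562 0.374] -0.06399114940670657 302.46541988869626
stand [([135.1, 411.3], 0.63)]
rod_end []
tab_thumb []
spring []
spring_top []
pump_spring []
tray []
```

View pics/scene.png

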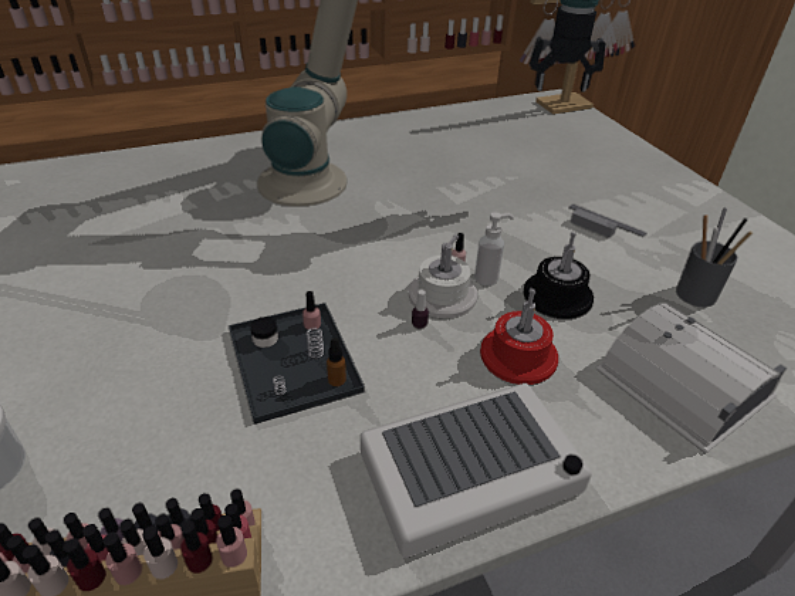

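View pics/side.png

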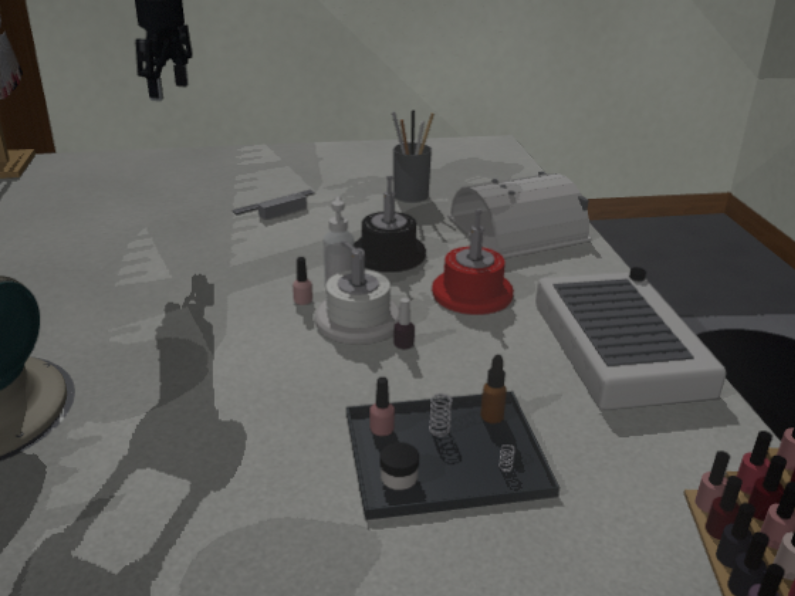

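The scene shows three stands at these native scene pixels: white (313,195), black (395,200) and red (370,240). The wide spring is at (222,240) and the narrow one at (197,272). In the side view the white stand is at (252,210) and the wide spring at (310,292), standing between the pink bottle and the amber bottle. I choose the white stand and the wide spring.

Run:
```python
from h import *
np.set_printoptions(precision=4,suppress=True)
a=get_image("scene");b=get_image("side")
def near(q,p,c,f=place_of):
    r=[np.array(x["point"]) for x in f(q,p)]
    r=[x for x in r if np.linalg.norm(x-c)<45]
    return min(r,key=lambda x:np.linalg.norm(x-c)) if r else None
for q,ca,cb in[("stand",(310,208),(253,224)),("rod_end",(318,173),(250,178)),("tab_thumb",(318,164),(242,169)),("spring",(223,249),(310,304)),("spring_top",(223,235),(313,279)),("pump_spring",(198,274),(353,328)),("gel_jar",(186,240),(281,340)),("polish_a",(220,228),(268,300)),("oil_bottle",(237,270),(348,290)),("polish_c",(323,180),(212,210)),("polish_c",(296,225),(284,240)),("pump_bottle",(345,195),(239,200)),("tray",(204,250),(312,320))]:
    u,v=near(q,a,ca),near(q,b,cb)
    if u is None or v is None: print(q,u,v);continue
    X,e=tri([(a,u),(b,v)]);print(q,X,u,v,*e)
s=get_state();print(s["position"],s["ee_rot"],s["qpos"]); print(rot(s["ee_rot"]).as_matrix())
w=get_image("wrist");print((rot(s["ee_rot"]).inv()*rot(w["orientation"])).as_matrix(), rot(s["ee_rot"]).inv().apply(np.array(w["position"])-s["position"]))
f=np.hstack([cv2.resize(a["frame"][140:230,270:360],(400,400),interpolation=2),cv2.resize(a["frame"][205:295,160:250],(400,400),interpolation=2)])
cv2.imwrite("pics/c.png",f[:,:,::-1])
```

```text
stand [0.4972 0.1386 0.006 ] [309.6 206.5] [251.2 223.7] [ 0.2 -0.4] [0.3 0.5]
rod_end [0.4982 0.1532 0.1149] [317.7 173.3] [249.9 173.5] [ 0.4 -1.3] [0.8 1.5]
tab_thumb [0.4827 0.1693 0.12  ] [321.1 166.8] [241.6 168.5] [ 0.3 -1. ] [0.6 1.2]
spring [ 0.5672 -0.1239  0.0068] [222.4 245.5] [311.8 304.7] [-1.1  2.1] [-1.8 -2.7]
spring_top None [309.8 280. ]
pump_spring [ 0.6216 -0.194   0.    ] [197.5 273.7] [351.5 330.2] [-0.1  0.1] [-0.1 -0.1]
gel_jar [ 0.5094 -0.1923 -0.0004] [188.  240.4] [283.4 336.9] [-0.1  0.1] [-0.1 -0.2]
polish_a [ 0.4997 -0.1131  0.004 ] [218.2 229.7] [269.5 302. ] [ 0.3 -0.6] [0.6 0.9]
oil_bottle [ 0.6407 -0.1054  0.0025] [237.4 269.7] [347.5 292.1] [ 0.5 -0.9] [0.8 1.1]
polish_c [ 0.414   0.2349 -0.0128] [328.4 184.5] [211.2 213.7] [-0.7  2. ] [-1.3 -2.5]
polish_c [0.5528 0.081  0.0034] [297.9 225.5] [281.6 237.7] [ 0.2 -0.6] [0.4 0.6]
pump_bottle [0.478  0.2421 0.0032] [340.2 196.2] [236.8 199.8] [ 0.5 -1.6] [1.  1.8]
tray [ 0.5642 -0.1683  0.0079] [202.6 250.9] [313.9 319.4] [-0.1  0.1] [-0.1 -0.2]
[0.2185 0.5319 0.2483] [0.     0.1937 0.9811 0.    ] [ 1.06    0.2759  1.5049 -0.      1.3607 -0.121 ]
[[-0.925   0.38    0.0001]
 [ 0.38    0.925   0.0001]
 [-0.      0.0001 -1.    ]]
[[-0.0016 -0.9505 -0.3108]
 [ 1.     -0.0013 -0.0011]
 [ 0.0006 -0.3108  0.9505]] [ 0.0786  0.     -0.1267]
```

View pics/c.png

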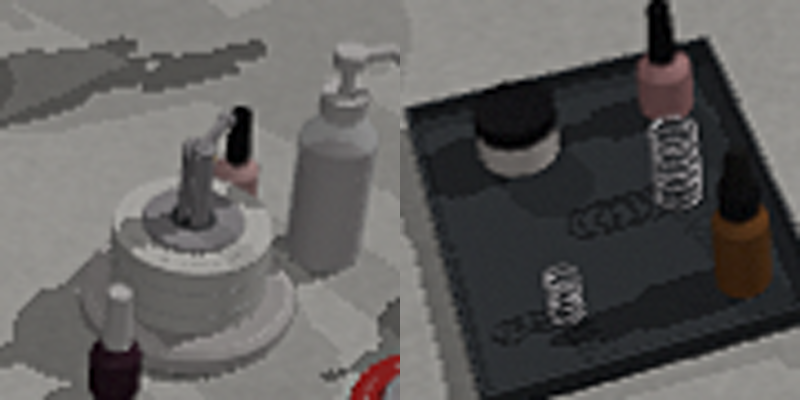

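The crop confirms the white stand, with its tab leaning or folded toward scene upper-right, away from the camera, and the wide spring standing beside the pink bottle. Now moving over the stand for a close look.

apply_moves --deltas '[40,-405,-252,0,0,40,-405,-252,0,0,40,-405,-252,0,0,40,-405,-252,0,0,40,-405,-252,0,0,40,-405,-252,0,0,40,-405,-252,0,0,40,-405,-252,0,0,40,-405,-252,0,0,40,-405,-252,0,0,40,-405,-252,0,0,40,-405,-252,0,0]' --squeeze 30

```text
clock: 3.65
position: [0.5003, 0.1408, 0.2484]
ee_rot: [0.001, 0.195, 0.981, -0.001]
contact_force: [0.3, 0.0, 0.1]
width: 0.04
gripper_force: 0.0
```

apply_moves --deltas '[40,0,0,0,0,40,0,0,0,0,40,0,0,0,0]'

```text
clock: 3.9
position: [0.4968, 0.1454, 0.2482]
ee_rot: [-0.001, 0.194, 0.981, 0.0]
contact_force: [-0.2, 0.8, 0.3]
width: 0.04
gripper_force: 0.0
```

Run:
```python
from h import *
np.set_printoptions(precision=4,suppress=True)
w=get_image("wrist");s=get_state();print(s["position"],s["ee_rot"],s["clock"],s["contact_force"])
for q,z in[("rod_end",.117),("tab_thumb",.12),("stand",0.)]:
    for r in place_of(q,w)[:3]: print(q,r["point"],r["score"],onz(w,r["point"],z))
save("w1",w,(0,0,560,420),1.4)
```

```text
[0.4965 0.1457 0.2483] [-0.0004  0.1932  0.9812  0.0002] 3.95 [-0.0427  0.5358  0.807 ]
rod_end [514.3, 205.4] 0.93 [0.5781 0.3483 0.117 ]
rod_end [278.6, 212.6] 0.75 [0.5012 0.1433 0.117 ]
tab_thumb [293.9, 187.1] 0.72 [0.4839 0.1647 0.12  ]
tab_thumb [540.1, 213.9] 0.62 [0.5949 0.3697 0.12  ]
stand [364.7, 291.9] 0.96 [0.6942 0.1977 0.    ]
stand [277.8, 185.4] 0.67 [0.5022 0.1417 0.    ]
stand [448.6, 179.4] 0.65 [0.5779 0.3479 0.    ]
```

View pics/w1.png

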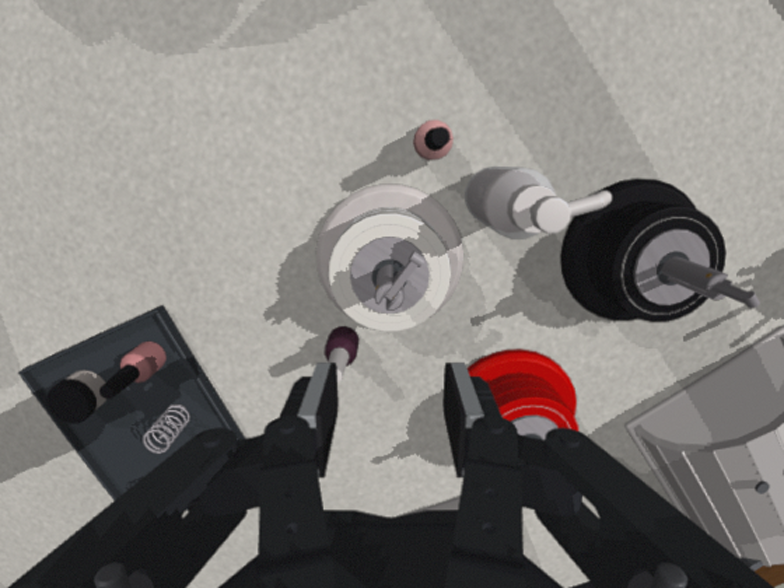

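The wrist view shows the white stand centred at about (278,200) native. Its tab points up-right to the thumb at (294,187); the pump bottle is at (375,145) and the dark polish bottle at (243,250). I'll triangulate the thumb and measure the slot direction.

Run:
```python
from h import *
np.set_printoptions(precision=4,suppress=True)
a=get_image("scene");b=get_image("side");w=get_image("wrist")
c={"rod_end":[(318,173),(250,174),(278,212)],"tab_thumb":[(321,166),(242,168),(294,187)]}
for q in c:
    obs=[]
    for p,cc in zip((a,b,w),c[q]):
        r=[np.array(x["point"]) for x in place_of(q,p)];r=[x for x in r if np.linalg.norm(x-cc)<14]
        if r: obs.append((p,r[0]))
    print(q,tri(obs),[o[1] for o in obs])
    if len(obs)==3: print(tri(obs[::2]),tri(obs[1:]))
save("w2",w,(215,145,355,250),5.6)
```

```text
rod_end (array([0.4984, 0.142 , 0.1209]), [array([ 1.8, -0.6]), array([-1.7, -3.9])]) [array([249.6, 175.5]), array([277.3, 215.5])]
tab_thumb (array([0.4863, 0.1663, 0.1131]), [array([-0.3, -0. ]), array([0.8, 0.1])]) [array([321., 169.]), array([294.9, 186.9])]
```

View pics/w2.png

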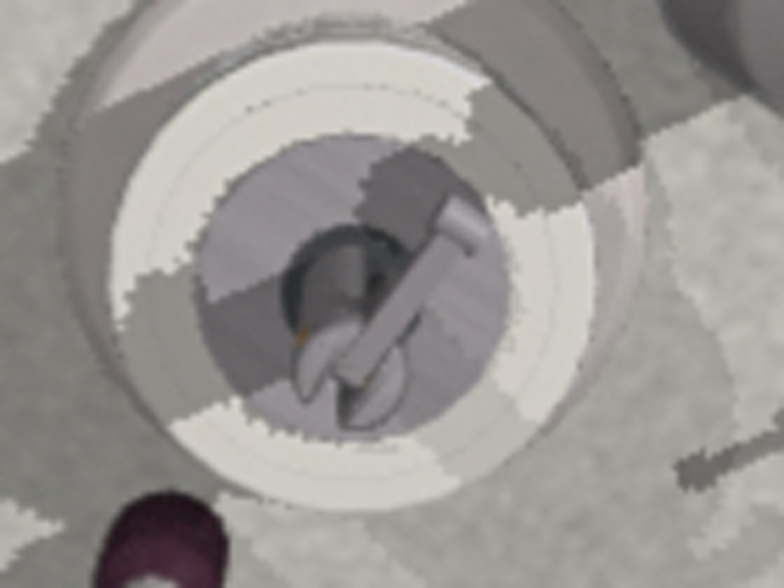

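The crop shows the tab level, its thumb roll at crop (462,225), i.e. native (297.2,185.2). The spindle end centre is at crop (352,377), native (277.9,212.3), and the slot runs along the tab.

Run:
```python
from h import *
np.set_printoptions(precision=4,suppress=True)
w=get_image("wrist");s=get_state()
n=lambda x,y:(215+x/5.6,145+y/5.6)
T=onz(w,n(462,223),.1155);C=onz(w,n(352,377),.117)
pl=onz(w,n(355,286),.066)   # plate ellipse centre
e1=onz(w,n(440,237),.115);e2=onz(w,n(352,366),.115)
print("thumb",T,"end",C,"plate",pl,"tabdir deg",np.degrees(np.arctan2(*(e1-e2)[1::-1])),"t-c",np.degrees(np.arctan2(*(T-C)[1::-1])),np.linalg.norm((T-C)[:2]))
Rm=rot(s["ee_rot"]);print(s["position"],"tool y yaw",np.degrees(np.arctan2(Rm.as_matrix()[1,1],Rm.as_matrix()[0,1])),Rm.inv().apply(T-s["position"]))
print("q",s["qpos"])
```

```text
thumb [0.485  0.1677 0.1155] end [0.5014 0.1423 0.117 ] plate [0.5002 0.1433 0.066 ] tabdir deg 124.51482492887867 t-c 122.84639717753748 0.03023429858223077
[0.4974 0.1449 0.2483] tool y yaw 67.66646750923749 [0.0201 0.0164 0.1328]
q [ 0.1491  0.19    1.6223  0.0001  1.3292 -1.0319]
```

apply_moves --deltas '[30,20,16,40,7,30,20,16,85,14,30,20,16,85,21,30,20,16,85,28,30,20,16,85,34,30,20,16,95,34,30,20,16,95,34]' --squeeze 25

```text
clock: 5.18
position: [0.4841, 0.1671, 0.1517]
ee_rot: [-0.001, 0.471, 0.882, -0.001]
contact_force: [-0.5, -0.1, -0.1]
width: 0.03
gripper_force: 0.0
```

Run:
```python
from h import *
np.set_printoptions(precision=4,suppress=True)
w=get_image("wrist");s=get_state();M=rot(s["ee_rot"])
print(s["position"],np.degrees(np.arctan2(M.as_matrix()[1,1],M.as_matrix()[0,1])),s["qpos"])
print("expected px thumb",proj(w,[[.4845,.168,.112]]),"end",proj(w,[[.501,.1425,.117]]))
for q in("tab_thumb","rod_end"):
    for r in place_of(q,w)[:3]:print(q,r["point"],r["score"],M.inv().apply(onz(w,r["point"],.112)-s["position"]))
save("w3",w,(140,80,420,290),2.8)
```

```text
[0.4842 0.1671 0.1522] 33.80123799441198 [ 0.1963  0.2587  1.7857  0.0001  1.0995 -0.3937]
expected px thumb [[279.3591 250.8356]] end [[278.6139 298.6519]]
tab_thumb [277.5, 256.5] 0.58 [-0.0032 -0.0003  0.0402]
rod_end [534.7, 364.6] 0.95 [-0.0956  0.1934  0.0397]
rod_end [278.9, 299.9] 0.63 [-0.0341  0.0005  0.0402]
```

View pics/w3.png

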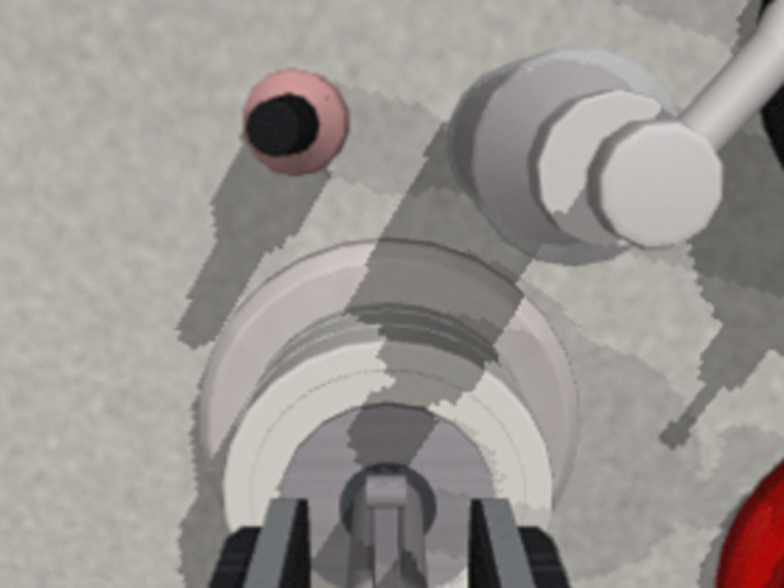

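The roll is centred between the fingers at native (278,256), and the tab points straight up in the image, so yaw is good. Now descending and pinching.

apply_moves --deltas '[30,-1.5,0,20,0,30,-1.5,0,40,0,30,-1.5,0,40,0,30,-1.5,0,40,0,0,-1.5,0,40,0,0,-1.5,0,40,0,0,-1.5,0,40,0,0,-1.5,0,40,0,0,-1.5,0,40,0,0,-1.5,0,40,0]' --squeeze 30

```text
clock: 6.17
position: [0.4847, 0.1652, 0.1138]
ee_rot: [-0.0, 0.472, 0.882, -0.001]
contact_force: [-3.3, -3.6, 1.9]
width: 0.0061
gripper_force: 29.2
```

apply_moves --deltas '[0,-0.5,0,-5,0,0,-1.5,0,-10,0,0,-4,0,-15,0,0,-6.5,0,-19,0,0,-9,0,-22,0,0,-12.5,0,-25,0,0,-16.5,0,-27.5,0,0,-21,0,-29.5,0,0,-26,0,-30.5,0,0,-31,0,-31,0,0,-33,0,-31,0,0,-33,0,-31,0]'

```text
clock: 7.17
position: [0.5024, 0.139, 0.1447]
ee_rot: [-0.002, 0.472, 0.881, -0.0]
contact_force: [-7.7, -0.3, -2.7]
width: 0.006
gripper_force: 29.2
```

Run:
```python
from h import *
np.set_printoptions(precision=4,suppress=True)
a=get_image("scene");b=get_image("side");w=get_image("wrist");s=get_state();print(s["position"],s["width"],s["contact_force"])
f=np.hstack([cv2.resize(a["frame"][145:205,285:345],(400,400),interpolation=2),cv2.resize(b["frame"][140:200,215:275],(400,400),interpolation=2)])
cv2.imwrite("pics/t.png",f[:,:,::-1])
```

```text
[0.5024 0.139  0.1447] 0.006630550667180774 [-6.854  -0.7738 -4.3463]
```

View pics/t.png

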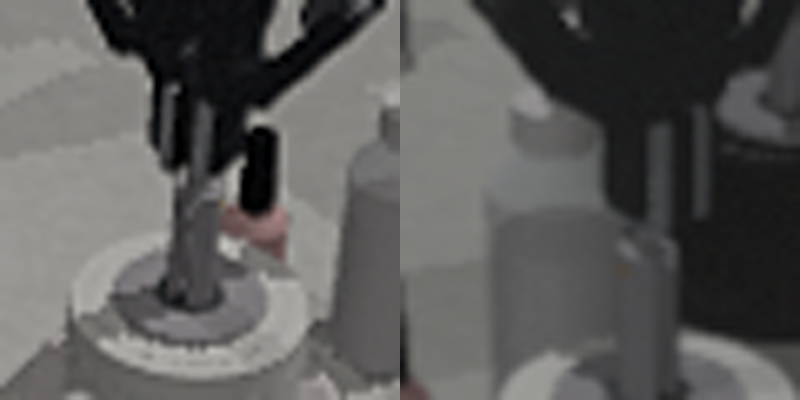

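The tab stands upright between the pads: the fingers are above the spindle in both views. Now releasing, backing up and going to look at the spring.

apply_moves --deltas '[30,-31,0,0,0,30,0,0,0,0,30,0,0,0,0,30,0,0,-40,0,30,0,0,-75,0,30,0,0,-75,0]'

```text
clock: 7.82
position: [0.5109, 0.1401, 0.2285]
ee_rot: [0.008, 0.472, 0.882, 0.007]
contact_force: [0.9, 0.2, 0.8]
width: 0.0297
gripper_force: 0.0
```

Run:
```python
from h import *
np.set_printoptions(precision=4,suppress=True)
a=get_image("scene");b=get_image("side");w=get_image("wrist");s=get_state();print(s["position"],s["width"],s["contact_force"])
f=np.hstack([cv2.resize(x,(266,400),interpolation=2) for x in (a["frame"][150:210,298:338],b["frame"][140:200,230:270],w["frame"][200:320,240:320])])
cv2.imwrite("pics/u.png",f[:,:,::-1])
for q in("tab_thumb","rod_end"):
    for p in(a,b,w): print(q,[(r["point"],r["score"]) for r in place_of(q,p)[:4]])
```

```text
[0.5059 0.1392 0.2213] 0.02987987398968631 [0.0279 0.8285 0.252 ]
tab_thumb [([313.3, 162.8], 0.6), ([374.0, 201.9], 0.6), ([403.0, 166.1], 0.41)]
tab_thumb [([237.1, 200.6], 0.69), ([340.6, 145.6], 0.56), ([274.8, 124.8], 0.55), ([250.0, 165.6], 0.45)]
tab_thumb [([268.7, 217.0], 0.71), ([499.6, 287.5], 0.71), ([546.4, 31.8], 0.57)]
rod_end [([317.1, 172.0], 0.95), ([372.1, 212.8], 0.82), ([397.5, 173.1], 0.73)]
rod_end [([249.0, 177.2], 0.96), ([336.6, 161.4], 0.58), ([276.5, 136.9], 0.55), ([214.5, 213.5], 0.26)]
rod_end [([478.9, 268.1], 0.97), ([515.6, 39.3], 0.82), ([270.6, 210.0], 0.79), ([247.6, 86.3], 0.39)]
```

View pics/u.png

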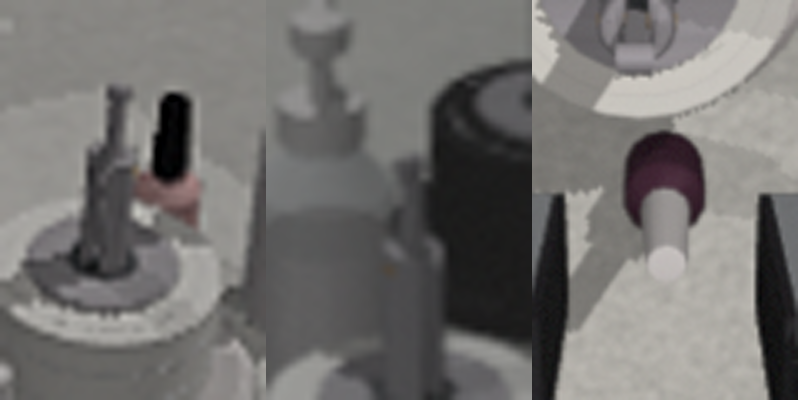

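The tab stands upright in both views: the roll at scene crop (118,92) is above the spindle. The pump and polish bottles are unmoved. On to the spring.

apply_moves --deltas '[45,-252,-91,15,0,45,-252,-91,15,0,45,-252,-91,15,0,45,-252,-91,15,0,45,-252,-91,15,0,45,-252,-91,15,0,45,-252,-91,15,0,45,-252,-91,15,0,45,-252,-91,15,0,45,-252,-91,15,0,45,-252,-91,15,0,45,-252,-91,15,0]'

```text
clock: 9.27
position: [0.5678, -0.1201, 0.2044]
ee_rot: [-0.0, 0.471, 0.882, 0.0]
contact_force: [-0.4, 0.7, -0.1]
width: 0.0447
gripper_force: 0.0
```

Run:
```python
from h import *
np.set_printoptions(precision=4,suppress=True)
w=get_image("wrist");s=get_state();M=rot(s["ee_rot"]);print(s["position"],M.as_matrix()[:2,:2],s["qpos"])
for q,z in(("spring",.0035),("spring_top",.0505),("pump_spring",.0035),("polish_a",.0035),("oil_bottle",.0035)):
    for r in place_of(q,w)[:3]:print(q,r["point"],r["score"],onz(w,r["point"],z))
c=proj(w,[[.567,-.123,.0505]])[0];print(c);c=c.astype(int)
x0,y0=c[0]-70,c[1]-60
save("s1",w,(x0,y0,x0+140,y0+105),5.6);print(x0,y0)
```

```text
[ 0.5678 -0.1202  0.2045] [[-0.5559  0.8312]
 [ 0.8312  0.5559]] [-0.3287  0.3112  1.5651  0.0003  1.2653 -0.9182]
spring [280.5, 189.9] 0.77 [ 0.5704 -0.1195  0.0035]
spring_top [279.8, 203.3] 0.61 [ 0.5706 -0.1215  0.0505]
pump_spring [282.7, 263.3] 0.66 [ 0.6231 -0.1935  0.0035]
pump_spring [283.0, 186.7] 0.57 [ 0.5706 -0.1149  0.0035]
polish_a [232.1, 145.5] 0.75 [ 0.5003 -0.1076  0.0035]
polish_a [381.7, 25.1] 0.69 [0.5604 0.0729 0.0035]
oil_bottle [337.5, 212.9] 0.56 [ 0.6395 -0.1057  0.0035]
oil_bottle [197.2, 213.0] 0.55 [ 0.506  -0.1948  0.0035]
[275.8345 202.5118]
205 142
```

View pics/s1.png

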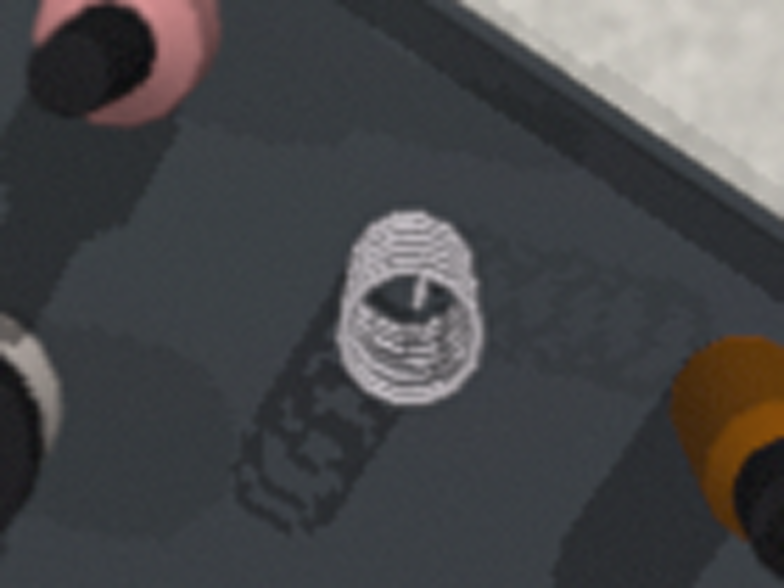

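The spring's top ring is centred at crop (411,338), native (278.4,202.4). The tang runs from (425,278) to (416,306), roughly image-up with a slight lean to the right.

Run:
```python
from h import *
np.set_printoptions(precision=4,suppress=True)
w=get_image("wrist");s=get_state();M=rot(s["ee_rot"]);P=np.array(s["position"])
f=lambda x,y,z:M.inv().apply(onz(w,(205+x/5.6,142+y/5.6),z)-P)*1000
c=f(411,338,.0495);print("c",c,"sides",f(338,338,.0495),f(484,338,.0495),f(411,271,.0495),f(411,405,.0495))
for t in((425,280),(420,292),(416,306)):
    v=f(*t,.0495)-c;print(v,np.degrees(np.arctan2(v[1],v[0])))
```

```text
c [ -2.0947   0.2613 154.9406] sides [ -2.0783 -12.3648 154.9376] [ -2.1084  12.8868 154.9436] [  9.808    0.2802 154.9393] [-14.2995   0.242  154.9419]
[10.3179  2.4114 -0.0005] 13.154644182803693
[ 8.2016  1.5561 -0.0005] 10.743135915602062
[ 5.7204  0.8686 -0.0004] 8.633693124576823
```

apply_moves --deltas '[45,-2,0,40,0,45,-2,0,80,0,45,-2,0,110,0,45,-2,0,135,0,45,-2,0,155,0,45,-2,0,165,0,45,-2,0,165,0,45,-2,0,165,0,22,-2,0,165,0,22,-2,0,165,0,22,-2,0,165,0,22,-2,0,165,0]' --squeeze 25

```text
clock: 10.62
position: [0.5701, -0.1236, 0.0405]
ee_rot: [0.001, 0.472, 0.882, 0.0]
contact_force: [-0.0, -0.7, 0.1]
width: 0.0237
gripper_force: 24.5
```

apply_moves --deltas '[18,0,0,0,0,18,0,0,0,0,18,0,0,0,0,18,0,0,0,0]'

```text
clock: 10.95
position: [0.5697, -0.1234, 0.0397]
ee_rot: [0.001, 0.472, 0.882, 0.0]
contact_force: [0.8, 0.1, 2.5]
width: 0.0238
gripper_force: 24.5
```

Gripped. Lifting, carrying over the stand and turning -11°.

apply_moves --deltas '[18,0,0,-40,0,18,0,0,-80,0,18,0,0,-120,0,18,30,10,-155,0,18,65,23,-175,-3,18,100,35,-175,-6,18,137,48,-175,-9,18,174,61,-175,-11,18,210,73,-175,-11,18,240,84,-175,-11,18,259,91,-175,-11,18,259,91,-175,-11]'

```text
clock: 11.95
position: [0.499, 0.1464, 0.2139]
ee_rot: [-0.002, 0.383, 0.924, 0.0]
contact_force: [0.0, 1.0, -0.1]
width: 0.0236
gripper_force: 24.9
```

apply_moves --deltas '[18,0,0,0,0,18,0,0,0,0,18,0,0,0,0]'

```text
clock: 12.2
position: [0.5014, 0.1417, 0.214]
ee_rot: [-0.0, 0.386, 0.923, -0.0]
contact_force: [0.9, -0.1, -0.5]
width: 0.024
gripper_force: 24.9
```

Run:
```python
from h import *
np.set_printoptions(precision=4,suppress=True)
a=get_image("scene");b=get_image("side");w=get_image("wrist");s=get_state();M=rot(s["ee_rot"]).as_matrix();print(s["position"],s["width"],"y yaw",np.degrees(np.arctan2(M[1,1],M[0,1])))
A=np.array([[.501,.1425,z] for z in(.066,.117,.1465)]);P=np.array(s["position"])
B=np.array([P+[0,0,.011],P+[0,0,-.036]])
for n,p in(("a",a),("b",b),("w",w)): print(n,"axis",proj(p,A),"spring",proj(p,B))
print([(q,[(r["point"],r["score"]) for r in place_of(q,p)[:3]]) for q in("rod_end","spring","spring_top","tab_thumb") for p in(a,b)])
f=np.hstack([cv2.resize(a["frame"][120:220,280:346],(264,400),interpolation=2),cv2.resize(b["frame"][110:210,220:286],(264,400),interpolation=2),cv2.resize(w["frame"][200:350,230:329],(264,400),interpolation=2)])
cv2.imwrite("pics/v.png",f[:,:,::-1])
```

```text
[0.5016 0.1417 0.2142] 0.023838123427265163 y yaw 44.57173670075373
a axis [[313.321  188.8157]
 [314.8075 172.7068]
 [315.7114 162.9287]] spring [[318.0981 135.2053]
 [316.5263 152.2143]]
b axis [[252.8444 198.437 ]
 [252.6565 176.4105]
 [252.5461 163.199 ]] spring [[252.5987 126.3199]
 [252.7715 148.7686]]
w axis [[278.6682 201.002 ]
 [278.5969 218.7172]
 [278.5406 232.714 ]] spring [[277.9742 300.1067]
 [278.2321 254.0853]]
[('rod_end', [([315.5, 178.9], 0.69), ([373.3, 214.8], 0.6), ([398.3, 173.6], 0.57)]), ('rod_end', [([339.1, 160.3], 0.97), ([237.4, 199.8], 0.64), ([277.0, 135.8], 0.56)]), ('spring', [([315.5, 150.0], 0.66), ([309.1, 189.5], 0.58)]), ('spring', [([251.9, 149.8], 0.56)]), ('spring_top', [([320.2, 135.2], 0.61)]), ('spring_top', []), ('tab_thumb', [([322.1, 188.3], 0.75), ([374.4, 206.3], 0.51), ([312.5, 163.2], 0.5)]), ('tab_thumb', [([250.2, 163.4], 0.62), ([275.5, 126.6], 0.45), ([339.1, 149.3], 0.44)])]
```

View pics/v.png

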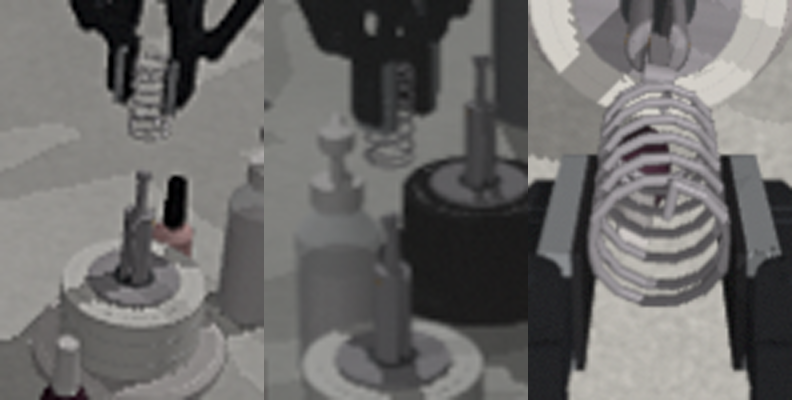

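The spring is in the grip above the spindle. By eye its lower ring sits a few mm off the spindle's axis: about +2 px in scene and -1 px in side. All picture views are now used, so I'll refine numerically by differencing frames with the spring raised.

Run:
```python
from h import *
np.savez("f0.npz",a=get_image("scene")["frame"],b=get_image("side")["frame"],w=get_image("wrist")["frame"])
```

apply_moves --deltas '[18,20,0,-35,0,18,30,15,-70,0,18,30,15,-70,0,18,30,15,-70,0,18,30,15,-70,0]'

```text
clock: 13.32
position: [0.4906, 0.1746, 0.284]
ee_rot: [-0.0, 0.385, 0.923, -0.0]
contact_force: [0.0, 0.1, -0.6]
width: 0.0236
gripper_force: 24.9
```

Run:
```python
from h import *
np.set_printoptions(precision=2,suppress=True,linewidth=200)
A=get_image("scene");B=get_image("side");W=get_image("wrist");np.savez("f1.npz",a=A["frame"],b=B["frame"],w=W["frame"])
f=np.load("f0.npz");P=np.array([.5016,.1417,.2142])
for n,p in(("a",A),("b",B)):
    g0=cv2.cvtColor(f[n],cv2.COLOR_RGB2GRAY).astype(float);g1=cv2.cvtColor(p["frame"],cv2.COLOR_RGB2GRAY).astype(float)
    d=abs(g0-g1)
    for z in(-.020,-.023,-.026,-.029,-.032,-.035):
        u,v=proj(p,[P+[0,0,z]])[0];r=int(round(v));c=int(round(u));row=d[r,c-14:c+15]
        m=np.where(row>12)[0]+c-14
        print(n,r,"pred",round(u,1),"span",(m.min(),m.max(),(m.min()+m.max())/2) if len(m) else None, row.astype(int))
    print("spindle")
    for z in(.14,.132,.124,.112,.105,.098,.091,.084):
        u,v=proj(p,[[.501,.1425,z]])[0];r=int(round(v));c=int(round(u));print(z,r,round(u,1),c-12,g1[r,c-12:c+13].astype(int))
```

```text
a 147 pred 317.1 span (np.int64(312), np.int64(324), np.float64(318.0)) [  2   3   2   2   1   2   4   6   4  14  30   5   6   8   9   9  10  24 110  64  69  57  12  12   7   4   1   2   3]
a 148 pred 317.0 span (np.int64(313), np.int64(324), np.float64(318.5)) [ 2  2  3  2  3  1  2  4  6  2 41 39 28 16  1  0  2 41 51 48 50 14 10  6  4  2  2  3  1]
a 149 pred 316.9 span (np.int64(312), np.int64(320), np.float64(316.0)) [ 2  2  2  3  3  3  1  3  2 24 54 62 33 34 18 32 25 44  3  8  5  7  5  4  2  1  1  2  2]
a 150 pred 316.8 span (np.int64(312), np.int64(321), np.float64(316.5)) [ 1  1  2  4  2  3  2  4  1 33 23 20 12  9  7 10  6 44 25  8  5  2  3  2  1  2  2  2  1]
a 151 pred 316.7 span (np.int64(312), np.int64(322), np.float64(317.0)) [ 2  2  2  2  2  2  2  3  2 30 24  2  1  1  3 25 35 29  0 27  7  3  3  3  3  4  2  2  2]
a 152 pred 316.6 span (np.int64(312), np.int64(322), np.float64(317.0)) [ 2  2  1  3  2  1  1  2  2 23  3 41 41 24 25 30 23 26 15 19  5  2  3  3  0  2  1  2  2]
spindle
0.14 165 315.5 304 [146 146 146 145 146 145 144 144 146 147 100  56  80 130 150 134 137 134  21  
[... 2001 characters left out ...]
  98  98  97  95  90  84  85  79  68  63  50  34  28  26  26  28  28  29  28  28  26  28  27]
0.124 173 252.6 241 [81 80 79 77 76 74 71 60 50 65 69 64 54 37 28 28 28 27 26 27 28 27 27 27 27]
0.112 179 252.7 241 [82 82 81 79 77 74 72 72 74 78 76 71 66 66 76 60 31 27 27 27 27 28 27 29 27]
0.105 182 252.7 241 [85 83 80 78 76 74 71 73 73 73 73 71 66 61 59 47 33 29 27 26 28 29 29 28 27]
0.098 185 252.7 241 [84 83 80 78 76 74 71 73 74 74 72 70 66 61 60 46 30 29 28 30 29 30 30 30 31]
0.091 188 252.8 241 [84 82 80 78 77 74 71 73 74 73 72 71 65 60 60 52 43 37 29 28 28 27 27 26 26]
0.084 191 252.8 241 [ 89  91  95  94  92  92  81  73  74  73  73  72  64  60  61  85 125 143 145 145 138 133 121 106  92]
```

Run:
```python
from h import *
np.set_printoptions(precision=2,suppress=True,linewidth=200)
A=get_image("scene");B=get_image("side");s=get_state();M=rot(s["ee_rot"]).as_matrix()
def J(z):
    o=np.array([.5,.143,z]);return np.array([[ (proj(p,o+M[:,k]*.001)-proj(p,o))[0,0] for k in(0,1)] for p in(A,B)])
# absolute offsets (mm, tool axes): spindle vs assumed axis, spring vs TCP
sp=np.linalg.solve(J(.09),[-.4,-1.2]);sg=np.linalg.solve(J(.185),[.5,-1.9])
print(J(.15),"spindle",sp,"spring",sg,"spring-spindle",sg-sp)
print("spindle world",np.array([.501,.1425])+(M[:2,:2]@sp)/1000, "yaw x",np.degrees(np.arctan2(M[1,0],M[0,0])))
t=(M[:2,:2]@(sp-sg))/1000+[.501,.1425];print("TCP target",t,"delta tool mm",M[:2,:2].T@(t-np.array(s["position"])[:2])*1000,s["position"])
# wrist: static pixels between two frames
a,b=np.load("f0.npz")["w"].astype(int),np.load("f1.npz")["w"].astype(int)
d=cv2.blur(abs(a-b).max(2).astype(np.float32),(1,1))
for r in range(222,330,6): print(r,"".join("#" if x<9 else "." for x in d[r,240:320]))
W=get_image("wrist");P=np.array(s["position"])
for n,z in(("top",.010),("bot",-.036)):
    for l in(-11.75,0,11.75):
        print(n,l,proj(W,[P+M[:,1]*l/1000+[0,0,z],P+M[:,0]*l/1000+[0,0,z]]).round(1).tolist())
```

```text
[[ 0.14  0.38]
 [-0.39  0.32]] spindle [ 1.74 -1.74] spring [ 4.46 -0.36] spring-spindle [2.72 1.38]
spindle world [0.5  0.14] yaw x 134.63296897909433
TCP target [0.5  0.14] delta tool mm [-32.69 -16.07] [0.49 0.17 0.28]
222 ###....................###.................#####............#..................#
228 ..#########...................#....................###......................#.##
234 #.......######............########.......#...########................###########
240 ...######............#######################..########.##........####.##########
246 ##############...#...####.######################.##############...............##
252 #############.....########.#############################################.......#
258 ..###########...#..########.###..##################..###########################
264 ################...#.#.#########............###..........##....#################
270 ###############..###....###############...#####################.################
276 ##############...######..#.....#........###############..#######################
282 ##############..###.....
[... 203 characters left out ...]
#######################
300 ##############################..###.#######..################..###.#############
306 ###################.############........########################################
312 ##################....##########......###################..#####################
318 ##################..#......#######.....#######..#############.###########.######
324 ###################.#########..###########.....###...##..###.###################
top -11.75 [[251.7, 298.9], [277.9, 320.5]]
top 0 [[277.8, 298.9], [277.8, 298.9]]
top 11.75 [[303.9, 298.8], [277.7, 275.9]]
bot -11.75 [[258.4, 254.2], [278.3, 271.8]]
bot 0 [[278.2, 254.2], [278.2, 254.2]]
bot 11.75 [[298.0, 254.2], [278.2, 235.9]]
```

apply_moves --deltas '[18,-33,-16,35,0,18,-33,-16,70,0,18,-33,-16,70,0,18,-33,-16,70,0,18,-33,-16,85,0,18,-33,-16,95,0,18,-33,-16,105,0,18,-33,-16,115,0,18,-33,-16,122,0,18,-33,-16,125,0,18,-33,-16,125,0]'

```text
clock: 14.53
position: [0.5023, 0.14, 0.1586]
ee_rot: [-0.001, 0.385, 0.923, -0.0]
contact_force: [-0.2, -0.1, -0.3]
width: 0.024
gripper_force: 24.9
```

```bash
cat > m.py <<'E'
from h import *
np.set_printoptions(precision=4,suppress=True,linewidth=200)
A=get_image("scene");B=get_image("side");s=get_state();P=np.array(s["position"]);print(P,s["contact_force"],s["moment"],s["width"])
f=np.load("f1.npz")
for n,p in(("a",A),("b",B)):
    d=abs(f[n].astype(int)-p["frame"]).max(2)
    for z in(-.022,-.025,-.028,-.031,-.034,-.037):
        u,v=proj(p,[P+[0,0,z]])[0];r=int(round(v));c=int(round(u))
        print(n,r,"pred",round(u,1),c-12,d[r,c-12:c+13])
E
python3 m.py
```

```text
[0.503  0.14   0.1595] [ 0.0938 -0.0419 -0.3344] [ 0.0177 -0.0408 -0.0139] 0.023758669764517116
a 167 pred 314.9 303 [ 3  4  3  5  5  6  2 40  3  9 10  3  4  6  2 91 74 85 76 24  4  9  2  3  3]
a 168 pred 314.8 303 [ 4  2  4  3  4  5  2 44 44 70 67 26  3 30 53 91 61 58 33  0  2  6  0  1  4]
a 169 pred 314.7 303 [ 4  3  3  3  3  6  4 18 12 32  7 19 10 17 41 48 40  2 10  0  2  7  3  2  4]
a 170 pred 314.6 303 [ 4  3  3  3  3  6  1 61 40 11  7  2  4  4  0 28  8 11  2  2  1  3  3  4  1]
a 171 pred 314.5 302 [ 4  3  3  3  3  3  5  1 78 54 34 15  1 17 27 42 29 14  6  3  2  4  2  4  9]
a 172 pred 314.4 302 [ 3  3  3  3  3  4  4  3 28 17 55  2  2 11  2  9 17  5  5  0  3  3  2  3  5]
b 168 pred 253.7 242 [ 4  3  2  7 17 30 32 40 26  3  3  2 28 25 12 28 18  7  5  3  2  3  3  2  2]
b 169 pred 253.7 242 [ 5  3  3  1  9 12 10 16 11  2  5  5  8 22 34 25  3  2  4  3  4  1  1  5  4]
b 170 pred 253.7 242 [ 4  4  3  7 15  1  7 11 11  7  4 13 24 34 27 20 10  2  4  2  3  3  3  2  5]
b 172 pred 253.7 242 [ 4  3  3  3  7  3  2 16  6  0  0  3 21 41 40 38 22  3  1  3  3  4  1  5  1]
b 173 pred 253.8 242 [ 2  2  3  2  6  6  3 21  9  4  2  3 13 21 36 32 14  2  3  4  3  2  4  3  1]
b 174 pred 253.8 242 [ 4  3  3  6  3 11 10 13 11  9  6  7 24 41 28 25 19  4  1  2  2  2  4  3  2]
```

apply_moves --deltas '[18,0.5,-0.5,0,0,18,0.5,-0.5,2,0,18,0.5,-0.5,4,0,18,0.5,-0.5,6,0,18,0.5,-0.5,8,0,18,0.5,-0.5,10,0,18,0.5,-0.5,11,0]'

```text
clock: 15.22
position: [0.5018, 0.1399, 0.1479]
ee_rot: [-0.0, 0.385, 0.923, -0.0]
contact_force: [0.7, -0.7, -0.5]
width: 0.023
gripper_force: 24.9
```

apply_moves --deltas '[18,0,0,1,0,18,0,0,2,0,18,0,0,2,0,18,0,0,2,0]'

```text
clock: 15.55
position: [0.502, 0.1399, 0.1463]
ee_rot: [-0.0, 0.385, 0.923, 0.0]
contact_force: [-0.1, 0.8, 0.1]
width: 0.0235
gripper_force: 24.9
```

apply_moves --deltas '[18,0,0,2,0,18,0,0,4,0,18,0,0,6,0,18,0,0,8,0,18,0,0,10,0,18,0,0,12,0,18,0,0,12,0]'

```text
clock: 16.13
position: [0.5017, 0.1399, 0.1338]
ee_rot: [-0.0, 0.385, 0.923, -0.0]
contact_force: [-0.3, -0.8, -0.2]
width: 0.0239
gripper_force: 24.9
```

apply_moves --deltas '[18,0,0,3,0,18,0,0,6,0,18,0,0,9,0,18,0,0,12,0,18,0,0,15,0,18,0,0,18,0,18,0,0,21,0,18,0,0,21,0]'

```text
clock: 16.8
position: [0.5016, 0.1399, 0.1126]
ee_rot: [-0.001, 0.385, 0.923, -0.0]
contact_force: [-0.2, 0.8, -1.2]
width: 0.0237
gripper_force: 24.9
```

```bash
python3 m.py
python3 - <<'E'
from h import *
A=get_image("scene");B=get_image("side");f=np.load("f1.npz")
for n,p in(("a",A),("b",B)):
    d=abs(f[n].astype(int)-p["frame"]).max(2)
    for z in(.09,.085,.08,.075,.071,.067):
        u,v=proj(p,[[.499,.1422,z]])[0];r=int(round(v));c=int(round(u));print(n,z,r,round(u,1),c-10,d[r,c-10:c+11])
E
```

```text
[0.5019 0.1399 0.1131] [-0.2055  0.0482  0.2884] [-0.0018  0.0262  0.0271] 0.02379191347731337
a 181 pred 313.3 301 [  3   3   6   6   8  12  15   7  65   5   2  10  10  15  10  30  46 110 124 102  91   4   7   2   3]
a 182 pred 313.2 301 [ 5  5  3  4  5  6  8  3 44 17  5  3  2  2  3 20 44 99 86 24  3 10  5  4  3]
a 183 pred 313.1 301 [ 3  4  4  4  4  4  6  2 34  8 14  4 15  5  8 10 23  8 37 15  9  6  5  2  3]
a 184 pred 313.0 301 [ 4  4  4  3  3  4  1 16 24 15 17  3 11  4  6  7 11 41  6  4  5  4  3  3  4]
a 185 pred 312.9 301 [ 5  4  5  4  4  5  4 10 26 26 11  7  4  6  4  1 36 18  2  2  3  4  3  3  4]
a 186 pred 312.9 301 [ 4  4  5  5  5  4  1  3 14 17 42  8  7 17 20  8  1  4  2  2  4  4  4  3  3]
b 188 pred 253.4 241 [ 3  2  4  2  8 16 25 32 32 21  9  9 15  7  2  2 11  7  2  3  3  2  1  3  3]
b 190 pred 253.4 241 [ 3  3  2  3  5  3  2  4  2  5  9  8  1  3  0 16 15  2  3  4  2  3  2  2  1]
b 191 pred 253.4 241 [ 2  3  3  4  4  1  2  4 10  9 11  7  7 10  2 25 39 11  4  4  5  5  4  4  4]
b 192 pred 253.4 241 [ 2  3  4  3  7  9  3 10  8  6  8 10  5  1  2 14 36 11  4  5  5  5  4  5  5]

[... 536 characters left out ...]
18 11 11  4  2  3  3  3  3]
a 0.071 187 313.0 303 [ 5  4  7 41 42 36 33 71  8 24  8 11 20 19 68  1  3  6  4  3  4]
a 0.067 188 312.9 303 [ 2 43 36  7  7  5  2  2  3 15 35 44 62 21  2  2  0  4  4  3  3]
b 0.09 188 251.8 242 [ 3  3  2  6 13 17 29 32 21  6  8 14  5  2  1  8  4  4  3  2  1]
b 0.085 190 251.8 242 [ 2  2  3  1  5  3  3  5  8  5  7  1  1 16  8 29  9  4  4  2  2]
b 0.08 193 251.8 242 [ 3  3  4  3  5  1  1  3  1  3  1  2  1  2  6 18  9  1  2  2  5]
b 0.075 195 251.9 242 [ 3  3  2  8  7  5 18 27 17 15 16 11  6  4  3 15  5  3  3  3  4]
b 0.071 196 251.9 242 [ 4  2  2  2  2 10 13  2  1  2  5  2  4  6  1  2  5  3  4  4  4]
b 0.067 198 251.9 242 [4 3 4 3 2 0 2 3 1 2 2 1 1 1 3 1 3 2 3 1 1]
```

Threaded with no force so far. Lowering the last 11 mm, where the top tang enters the slot.

apply_moves --deltas '[18,0,0,2,0,18,0,0,4,0,18,0,0,6,0,18,0,0,7,0,18,0,0,8,0,18,0,0,9,0,18,0,0,10,0,18,0,0,11,0,18,0,0,11,0,18,0,0,11,0]'

```text
clock: 17.83
position: [0.502, 0.1399, 0.1024]
ee_rot: [0.0, 0.385, 0.923, 0.0]
contact_force: [-1.0, -0.3, 1.8]
width: 0.0238
gripper_force: 25.1
```

apply_moves --deltas '[18,0,0,1,0,18,0,0,2,0,18,0,0,2,0,18,0,0,2,0]'

```text
clock: 18.17
position: [0.502, 0.1399, 0.1005]
ee_rot: [0.0, 0.385, 0.923, 0.0]
contact_force: [-1.5, -0.3, 3.6]
width: 0.0235
gripper_force: 25.3
```

Contact force rises about 1 N/mm, as expected for seating. Releasing, then rising to check.

apply_moves --deltas '[40,0,0,0,0,40,0,0,0,0,40,0,0,0,0,40,0,0,0,0,40,0,0,-20,0,40,0,0,-50,0,40,0,0,-85,11,40,0,0,-120,11,40,0,0,-120,11,40,0,0,-120,11,40,0,0,-120,11]'

```text
clock: 19.08
position: [0.5015, 0.1399, 0.2199]
ee_rot: [-0.0, 0.472, 0.882, -0.0]
contact_force: [0.1, 0.7, -0.5]
width: 0.0399
gripper_force: 0.0
```

Run:
```python
from h import *
np.set_printoptions(precision=4,suppress=True,linewidth=220)
A=get_image("scene");B=get_image("side");W=get_image("wrist");s=get_state();P=np.array(s["position"]);M=rot(s["ee_rot"]);print(P,"x yaw",np.degrees(np.arctan2(*M.as_matrix()[1::-1,0])))
f=np.load("f1.npz");ax=[.4990,.1422]
for n,p in(("a",A),("b",B)):
    d=abs(f[n].astype(int)-p["frame"]).max(2)
    for z in(.123,.119,.116,.113,.110,.105,.095,.085,.075,.069,.066):
        u,v=proj(p,[[*ax,z]])[0];r=int(round(v));c=int(round(u));print(n,z,r,round(u,1),c-10,d[r,c-10:c+11])
for q,z in(("rod_end",.117),("tab_thumb",.143),("spring_top",.113),("spring",.066)):
    for p in(A,B,W): print(q,[(r["point"],round(r["score"],2)) for r in place_of(q,p)[:4]],proj(p,[[*ax,z]])[0])
```

```text
[0.501  0.1398 0.2187] x yaw 123.67919518474625
a 0.123 170 314.5 305 [3 3 2 2 2 1 3 3 2 2 2 3 3 3 2 3 1 0 3 2 3]
a 0.119 172 314.4 304 [3 2 3 3 3 4 5 2 4 3 3 1 7 5 2 3 4 0 4 3 1]
a 0.116 173 314.3 304 [ 3  2  2  3  3  2 14 22  4  2  1  2  4  3 15 28  5  0  2  2  4]
a 0.113 174 314.2 304 [ 3  3  4  4  2 23 56  7  2  1  3  4  2  2 29 15  5  0  3  4  6]
a 0.11 175 314.2 304 [ 3  3  3  2  5  3 38 14 17  2  1  1  1  7 10 11  4  0  4  2  0]
a 0.105 176 314.0 304 [ 3  3  3  4  3 20 76 36 46  2  2  1  5 36 83 10  2  3  5  6  3]
a 0.095 179 313.7 304 [ 2  2  3  4  3 29 57  5  2 24 17  3  4  4 20  6  2  1  3  2  3]
a 0.085 183 313.4 303 [ 3  3  2  2  5  1 19 12  5  7  1 21 13 27 29 40  0  3  2  3  2]
a 0.075 186 313.1 303 [ 3  4  2  2  2  2 17  7 10  8  5  7 32  9 19 35  1  1  3  3  3]
a 0.069 187 313.0 303 [ 3  7  2  5  4 30 35  4  7 12 13  7 18  5 21 15  1  3  3  3  2]
a 0.066 188 312.9 303 [ 3 45 38  2  2 16 49  7  6  8  7 16  6 23 49 17  3  4  3  2  2]
b 0.123 174 251.7 242 [4 4 4 2 2 3 1 2 2 3 2 2 2 1 2 2 1 2 2 4 1]
b 0.119 176 251.7 242 [3 3 2 2 2 2 3 3 3 3 1 3 3 4 4 4 2 3 1 1 1]
b 0.11
[... 981 characters left out ...]
96), ([529.9, 45.7], 0.9), ([491.0, 276.9], 0.57)] [278.0578 214.6441]
tab_thumb [([375.1, 204.9], 0.48), ([399.8, 168.5], 0.44), ([315.2, 162.3], 0.38)] [315.1499 163.6978]
tab_thumb [([338.6, 146.6], 0.6), ([274.2, 123.1], 0.59), ([248.5, 166.6], 0.57)] [251.5772 164.9068]
tab_thumb [([559.0, 35.4], 0.72), ([509.7, 292.8], 0.64), ([278.7, 228.0], 0.47)] [277.8609 226.0644]
spring_top [([316.4, 173.6], 0.52)] [314.2443 173.5912]
spring_top [([252.0, 178.8], 0.4)] [251.7027 178.3018]
spring_top [([279.6, 213.3], 0.52)] [278.0846 213.0919]
spring [([311.3, 184.0], 0.54)] [312.8915 188.3941]
spring [([254.5, 201.9], 0.48)] [251.8961 198.5712]
spring [([278.4, 196.5], 0.63)] [278.3464 197.9139]
```

Spring seated: it spans 66 to about 114 mm, centred on the spindle, and the tab is still upright. Now pinching the thumb roll and folding it to +x.

apply_moves --deltas '[30,7.5,-0.5,30,0,30,7.5,-0.5,50,0,30,7.5,-0.5,65,0,30,7.5,-0.5,74,0,30,7.5,-0.5,74,0,30,7.5,-0.5,74,0,0,7.5,-0.5,74,0,0,7.5,-0.5,74,0,0,7.5,-0.5,74,0,0,7.5,-0.5,74,0,0,7.5,-0.5,74,0,0,7.5,-0.5,74,0]' --squeeze 40

```text
clock: 20.83
position: [0.4978, 0.1456, 0.1475]
ee_rot: [0.001, 0.472, 0.882, 0.0]
contact_force: [-1.6, -1.0, 6.3]
width: 0.0056
gripper_force: 39.2
```

apply_moves --deltas '[0,5,0,0.5,0,0,10,0,1.5,0,0,14.5,0,3.5,0,0,18.5,0,6,0,0,22,0,9,0,0,25,0,12.5,0,0,27.5,0,16.5,0,0,29.5,0,21,0,0,30.5,0,26,0,0,31,0,31,0,0,31,0,33,0,0,31,0,33,0]'

```text
clock: 21.83
position: [0.4789, 0.1735, 0.1138]
ee_rot: [-0.002, 0.473, 0.881, 0.001]
contact_force: [-4.5, 5.7, 4.5]
width: 0.0055
gripper_force: 44.1
```

Run:
```python
from h import *
s=get_state();print(s["position"],s["contact_force"],s["moment"],s["width"])
```

```text
[0.47894643 0.17345012 0.11377771] [-4.51601944  5.65570174  4.52913913] [ 0.57123187  0.57334668 -0.07654641] 0.00547159132879933
```

apply_moves --deltas '[0,-1,0,2,0,0,-1,0,3,0,0,-1,0,3,0]'

```text
clock: 22.08
position: [0.4791, 0.1732, 0.1109]
ee_rot: [-0.002, 0.473, 0.881, 0.001]
contact_force: [-5.5, 6.4, 5.8]
width: 0.0056
gripper_force: 44.7
```

apply_moves --deltas '[30,0,0,0,0,30,0,0,0,0,30,0,0,0,0,30,0,0,0,0,30,0,0,-35,0,30,-10,0,-70,0,30,-20,0,-110,0,30,-31,0,-110,0,30,-31,0,-110,0,30,-31,0,-110,0]'

```text
clock: 22.92
position: [0.4977, 0.1447, 0.2199]
ee_rot: [-0.0, 0.473, 0.881, -0.0]
contact_force: [-1.4, -0.2, -0.8]
width: 0.03
gripper_force: 0.0
```

Run:
```python
from h import *
np.set_printoptions(precision=1,suppress=True,linewidth=220)
A=get_image("scene");B=get_image("side");W=get_image("wrist");s=get_state();P=np.array(s["position"]);M=rot(s["ee_rot"]).as_matrix();print(P.round(4))
f=np.load("f1.npz");ax=np.array([.4988,.1424]);dx=M[:2,0]
for q in("tab_thumb","spring_top"):
    for p in(A,B,W): print(q,[(np.array(r["point"]),round(r["score"],2)) for r in place_of(q,p)[:4]])
for ang in(90,75,60,45,0):
    t=np.radians(ang);X=[[*(ax+dx*.031*np.sin(t)),.112+.031*np.cos(t)]];print(ang,[proj(p,X)[0] for p in(A,B,W)])
for n,p in(("a",A),("b",B)):
    d=abs(f[n].astype(int)-p["frame"]).max(2);u,v=proj(p,[[*ax,.115]])[0];r=int(v);c=int(u);print(n,"rows",r-14,"col",c-14)
    for k in range(r-14,r+8): print(k,"".join("#" if x>25 else "+" if x>11 else "." for x in d[k,c-14:c+22]))
# wrist: gray patch along the tab
g=cv2.cvtColor(W["frame"],cv2.COLOR_RGB2GRAY)
u,v=proj(W,[[*ax,.117]])[0].astype(int);print("wrist end px",u,v)
for k in range(v-48,v+18,2): print(k,g[k,u-18:u+19:1].tolist() if k%4==0 else "")
```

```text
[0.5 0.1 0.2]
tab_thumb [(array([319.7, 167.8]), 0.55), (array([372.5, 204.1]), 0.55), (array([400.4, 165.8]), 0.47)]
tab_thumb [(array([275.1, 126.4]), 0.54), (array([340.1, 146. ]), 0.46)]
tab_thumb [(array([278.4, 184.9]), 0.68), (array([559. ,  47.8]), 0.56), (array([510. , 302.1]), 0.53), (array([279.5, 190.4]), 0.24)]
spring_top [(array([189.3, 240.7]), 0.35)]
spring_top [(array([252. , 177.9]), 0.36)]
spring_top [(array([282.3, 221.4]), 0.75)]
90 [array([320.6, 168.2]), array([241.8, 173.4]), array([278.9, 183.3])]
75 [array([320.6, 165.8]), array([242.1, 170.1]), array([278.8, 186.9])]
60 [array([320.2, 163.9]), array([243. , 167.3]), array([278.8, 193.3])]
45 [array([319.5, 162.7]), array([244.5, 165.3]), array([278.8, 202. ])]
0 [array([315.2, 163.6]), array([251.5, 164.9]), array([278.8, 234.7])]
a rows 158 col 300
158 ....................................
159 ....................................
160 ....................................
161 ....................................
162 ..............++....................
163 ..............####..................
164 ............
[... 3846 characters left out ...]
94, 85, 82, 106, 130, 130, 136, 134, 114, 106, 84, 100, 100, 99, 105, 104, 104, 82, 100, 110, 135, 137, 132, 135, 114, 90, 100, 123, 125, 135]
226 
228 [137, 135, 122, 105, 99, 99, 97, 98, 99, 93, 75, 90, 122, 130, 128, 122, 97, 86, 90, 88, 86, 99, 93, 88, 78, 87, 121, 131, 136, 128, 98, 99, 123, 123, 136, 141, 139]
230 
232 [137, 137, 137, 137, 137, 137, 138, 136, 136, 127, 112, 100, 104, 100, 102, 93, 94, 104, 105, 96, 97, 95, 86, 78, 87, 86, 81, 83, 121, 122, 139, 153, 175, 180, 194, 198, 198]
234 
236 [134, 132, 133, 136, 136, 138, 136, 137, 136, 136, 136, 136, 134, 136, 146, 138, 152, 188, 195, 196, 195, 196, 195, 196, 195, 199, 198, 197, 197, 197, 198, 198, 196, 197, 197, 197, 197]
238
```

The roll's pixels suggest the tab is level or within about 10° of it. To be sure it is on its stop, I'll press down on the roll with closed fingertips.

apply_moves --deltas '[0,15,0,20,0,0,30,0,50,0,0,30,0,70,0,0,30,0,80,0,0,30,0,80,0,0,30,0,82,0,0,30,0,84,0,0,30,0,86,0,0,30,0,86,0,0,30,0,86,0]'

```text
clock: 24.2
position: [0.4825, 0.1701, 0.1352]
ee_rot: [0.001, 0.472, 0.881, 0.001]
contact_force: [0.8, 0.8, 0.7]
width: 0.0003
gripper_force: 0.8
```

apply_moves --deltas '[0,0,0,1,0,0,0,0,2,0,0,0,0,2,0,0,0,0,2,0]'

```text
clock: 24.53
position: [0.482, 0.1702, 0.1326]
ee_rot: [0.001, 0.472, 0.882, 0.001]
contact_force: [1.1, 1.7, 2.2]
width: -0.0003
gripper_force: 1.2
```

apply_moves --deltas '[0,0,0,1,0,0,0,0,1,0,0,0,0,1,0,0,0,0,1,0]'

```text
clock: 24.87
position: [0.482, 0.1703, 0.1321]
ee_rot: [0.001, 0.472, 0.882, 0.001]
contact_force: [0.5, 1.2, 6.4]
width: 0.0003
gripper_force: 3.1
```

apply_moves --deltas '[0,0,0,1,0,0,0,0,2,0,0,0,0,2,0,0,0,0,2,0]'

```text
clock: 25.2
position: [0.4821, 0.1703, 0.1316]
ee_rot: [0.001, 0.472, 0.882, 0.001]
contact_force: [-1.3, 0.8, 16.0]
width: 0.0
gripper_force: 8.0
```

Pressing 16 N at roller-top height (tips at 114.6 mm) gives a stiff reaction, so the tab is level on its stop. Retreating and handing in after a final check.

apply_moves --deltas '[0,0,0,-20,0,0,0,0,-60,0,0,0,0,-100,0,0,0,0,-130,0,0,0,0,-130,0,0,0,0,-130,0,0,0,0,-130,0]'

```text
clock: 25.78
position: [0.4801, 0.1696, 0.2581]
ee_rot: [-0.001, 0.472, 0.882, -0.001]
contact_force: [0.2, -0.1, 1.2]
width: 0.0005
gripper_force: 0.0
```

Run:
```python
from h import *
np.set_printoptions(precision=3,suppress=True)
A=get_image("scene");B=get_image("side");s=get_state();print(s["position"],s["contact_force"])
# compare with first pictures: bystanders and folded tab
for n,p,fn in(("a",A,"scene"),("b",B,"side")):
    o=cv2.resize(cv2.imread(f"pics/{fn}.png"),(560,420),interpolation=cv2.INTER_AREA)[:,:,::-1].astype(int)
    d=cv2.GaussianBlur(abs(o-p["frame"]).astype(np.uint8),(3,3),0).max(2)
    k,_,st,_=cv2.connectedComponentsWithStats((d>28).astype(np.uint8));print(n,[x.tolist() for x in st[1:] if x[4]>12])
print([(q,[np.array(r["point"]) for r in place_of(q,p)[:3]]) for q in("tab_thumb","spring_top") for p in(A,B)])
```

```text
[0.48  0.17  0.257] [-0.283  0.138  0.065]
a [[207, 0, 43, 82, 1241], [251, 0, 28, 49, 988], [303, 0, 54, 125, 3750], [373, 0, 54, 64, 1558], [357, 3, 6, 5, 24], [228, 54, 52, 73, 1777], [0, 78, 192, 100, 3337], [210, 83, 12, 10, 43], [190, 85, 31, 35, 803], [46, 144, 284, 50, 4960], [143, 144, 48, 12, 226], [0, 187, 162, 117, 6638], [221, 217, 5, 7, 24], [215, 231, 13, 20, 165]]
b [[95, 0, 41, 71, 2117], [209, 0, 60, 116, 4369], [0, 144, 14, 52, 554], [7, 194, 167, 226, 10604], [0, 197, 29, 58, 1030], [0, 238, 13, 29, 212], [303, 280, 16, 10, 73], [254, 314, 16, 42, 326], [0, 318, 32, 71, 1103], [247, 335, 6, 15, 55], [270, 367, 66, 53, 2528]]
[('tab_thumb', [array([376.3, 204.5]), array([318.2, 169.5]), array([402.3, 164.4])]), ('tab_thumb', [array([238.8, 176.5]), array([275.2, 126.6]), array([338.9, 145.5])]), ('spring_top', []), ('spring_top', [array([255.4, 179.6])])]
```

```bash
python3 -c "
from rig import *
print(sign_off())"
```

```text
the job is handed in; nothing more can be done
None
```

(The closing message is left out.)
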